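# Sort the loose steel posts into their colour-coded trays

### The job

Put the three bare steel posts away by length: stand the short post (22 mm) in the middle of the blue tray and the tall post (36 mm) in the middle of the yellow tray, and lay the slim 42 mm post flat in the middle of the red tray. Leave everything else where it is, including the black lens tube, the brown bottle, the black post holder and the black lens mount.

Things in the scene. Friction and masses are not known exactly. Their poses are not given: they have to be found in the camera images.
- short_post: the short steel post: plain smooth pale-grey cylinder, 19 mm diameter, 22 mm tall, one small dark cross hole in its side; stands upright on the table. Origin: centre of its underside; z along its axis, up.
- tall_post: the tall steel post: plain smooth pale-grey cylinder, 19 mm diameter, 36 mm tall, one small dark cross hole in its side; stands upright on the table. Origin: centre of its underside; z along its axis, up.
- slim_post: the slim steel post: plain smooth pale-grey cylinder, 13 mm diameter, 42 mm long, lying on its side on the table (it does not roll). Origin: middle of its length, at its underside; x along its length, z up.
- blue_tray: blue open square tray, 84 x 84 mm outside, rim 8 mm high and 3 mm thick, floor 3 mm thick (floor surface 3 mm above the table), small blank white card on one edge; fixed to the table. Origin: centre of its underside, at table height; z up.
- yellow_tray: yellow open square tray, 84 x 84 mm outside, rim 8 mm high and 3 mm thick, floor 3 mm thick (floor surface 3 mm above the table), small blank white card on one edge; fixed to the table. Origin: centre of its underside, at table height; z up.
- red_tray: red open square tray, 84 x 84 mm outside, rim 8 mm high and 3 mm thick, floor 3 mm thick (floor surface 3 mm above the table), small blank white card on one edge; fixed to the table. Origin: centre of its underside, at table height; z up.
- lens_tube: black threaded lens tube standing on end, a waisted cylinder 30 mm in diameter, 37 mm tall, loose. Origin: centre of its underside, z up. Stays where it is.
- vial: small brown bottle with a white cap, 22 mm diameter, 44 mm tall, standing loose. Origin: centre of its underside, z up. Stays where it is.
- post_holder: black post holder, a standing tube of 24 mm diameter and 50 mm height with a thumbscrew, 36 mm across in all, loose. Origin: centre of the underside of the whole; the tube's axis lies 6 mm from it along its own +x, the thumbscrew points to -x. Stays where it is.
- lens_mount: black lens mount, a cube-like block 29 x 29 x 32 mm with a round opening, standing loose. Origin: centre of its underside, z up. Stays where it is.

How it is judged (in metres and radians):
At the end, for the whole second after the job is handed in: Short post upright (within about 8 degrees) on the floor of the blue tray, tall post upright on the floor of the yellow tray, slim post lying flat in the red tray, each with its origin within 15 mm of its tray's centre seen from above; all released and at rest (horizontal distance between short_post and blue_tray below 0.015 m and linear speed of each of short_post, tall_post, slim_post below 0.02 m/s and z of short_post in the frame of blue_tray below 0.007 m and angle between each of short_post, tall_post's own z axis and vertical below 0.15 rad and horizontal distance between tall_post and yellow_tray below 0.015 m and z of tall_post in the frame of yellow_tray below 0.007 m and horizontal distance between slim_post and red_tray below 0.015 m and z of slim_post in the frame of red_tray below 0.02 m and angle between slim_post's own x axis and vertical between 1.4 and 1.74 rad); the robot touches nothing.
It fails at once if the lens tube is moved more than 20 mm or tipped over (distance of lens_tube from where it was at the start of the episode above 0.02 m or angle between lens_tube's own z axis and vertical above 0.5 rad).
It fails at once if the vial is moved more than 20 mm or tipped over (distance of vial from where it was at the start of the episode above 0.02 m or angle between vial's own z axis and vertical above 0.5 rad).
It fails at once if the post holder is moved more than 20 mm or tipped over (distance of post_holder from where it was at the start of the episode above 0.02 m or angle between post_holder's own z axis and vertical above 0.5 rad).
It fails at once if the lens mount is moved more than 20 mm or tipped over (distance of lens_mount from where it was at the start of the episode above 0.02 m or angle between lens_mount's own z axis and vertical above 0.5 rad).
It also fails if it takes over 72 s, if anything falls off the work surface, if the arm or the gripper's body presses on something with over 40 N, if the wrist force passes 120 N, or if a joint passes its speed limit or range.

### The arm

A 6-joint arm with a two-finger parallel gripper is mounted at the origin on a cart in front of the work surface, level with it; the furniture and walls round the work are solid. World frame = base frame: x ahead of the robot, y to its left, z up, the work surface at z = 0. Lengths are in m, angles in degrees, forces in N, time in s.
With the tool pointing down it reaches from about 0.4 to 0.825 m from the base axis. Payload 7 kg.
Tool frame: the origin (TCP) lies on the centre line of the jaws, within the pads' length; the fingertips stand 8 mm ahead of it and the grasp point (between the pads) lies 11 mm behind it; z points along the fingers, y is the line along which they close (so a half turn about z gives the same grasp; the last joint's range is limited). The gripper opens to 88 mm and grips with 3 to 60 N. Pads are 19 mm wide; open, the fingers measure 130 mm over their backs; the gripper's body (78 mm by 193 mm) begins 47 mm behind the grasp point.
Start: joints at [-57.577, 20.546, 0.682, 0, -70.136, -16.507], TCP at [0.185, -0.649, 0.235] pointing down, gripper open.
Joint ranges: [-176.03, 176.03], [-82.01, 121.73], [-58.28, 71.71], [-173.87, 95.51], [-174.79, -0.11], [-173.66, 173.66]. Speed limits (degrees/s): [136.94, 136.94, 172.46, 180, 180, 180].

### API

Orientations are given as [roll, pitch, yaw] about the fixed x, y, z axes, in that order (R = Rz(yaw) Ry(pitch) Rx(roll)).
In Python, from plant import ctrl, vision gives the robot as it stands. The module is installed in compiled form; this text tells all that it offers.
- The arm moves only by the tool move_arm, never from a script. Its argument "moves" is one flat list of numbers, 7 for each row, row after row: the finger opening in cm, from 0 to 8.76, then the shift along the tool's x, y, z in cm, then the turn, a rotation vector about the tool's x, y, z in rad. A call has 1 to 8 rows; each row shifts and turns the commanded pose from where the row before left it, along the tool's axes as they then stand; what a row does not reach is not made up. A row lasts 1/10 s, in which the tool goes at most 50 mm and 8.59 degrees, less where a joint would pass 70% of its speed; a pose out of reach is approached as far as the arm can. A call with a gripper value outside its range is refused whole. The fingers move at their own pace and stop on an object; the grip force is fixed at half the most. Time passes only in rows, so rows that do not move let the fingers close. It gives the time, the measured TCP pose, the force, the opening and the grip force at its end, in the units of the state.
- ctrl.get_obs(): the state, without advancing time (a new reading comes with each control period).
- vision.snapshot(name): name is "side" or "top"; returns (picture, depth): 384x512x3 uint8, red, green, blue; 384x512 float32, m along the optical axis (not along the pixel's ray), 0 where there is no reading.
- vision.camera_model(name): a dict with "vertical_fov" (degrees; the focal length in pixels is half the picture's height over the tangent of half this angle, whatever the lens; pixels are square), "cx", "cy" (the principal point, pixels), "cam_to_world" (4x4, takes a point from camera to world coordinates). Camera axes: x right, y down, z forward; pixel columns grow to the right and rows downward; lengths in m; the calibration is good to about 2 mm. A picture is of the moment at which its call begins. camera_model takes no time and is no camera call.
- ctrl.close_job(): hands the job in; it is judged then, once.
The state is a dict: "clock": time; "joint_pos": joint angles; "qvel": joint speeds; "tau": joint torques, N m; "tool_pos": TCP position; "orientation": TCP orientation; "force": force on the tool from outside, world axes, zero at the start; "moment": the same for the moment, N m; "opening": finger opening in m; "gripper_force": force on a finger pad.
Only numpy, scipy, OpenCV 4.12 (cv2) and the standard library are available. Lean on these libraries where they do the work, as an engineer would, in place of code of your own. Each camera call takes 0.05 s, during which the arm holds its last target. There are 200 camera calls.

## Working session

There is one attempt and no reset: what is moved stays moved. The work goes in short steps, Python scripts to look and compute and a tool call to move; the robot and the scene stay as the last step left them, time stands still between calls to the robot, and variables do not carry over. Pictures are saved under pics/ and viewed, at most 16 in all, crops included, and the job is handed in when it is done.

Besides the shell and the picture viewer there is one more tool, called after "Request:" by a JSON object that holds its "method" and its "body". move_arm: Moves the arm, as the interface text tells. Its arguments: {"type":"object","properties":{"moves":{"type":"array"}},"required":["moves"]}

```bash
mkdir -p pics
python3 - <<'E'
from plant import ctrl, vision
import cv2, numpy as np
for n in ("top","side"):
    p,d=vision.snapshot(n); np.savez(f"{n}0.npz",p=p,d=d)
    cv2.imwrite(f"pics/{n}0.png",cv2.resize(p[:,:,::-1],(800,600),interpolation=cv2.INTER_CUBIC))
    m=vision.camera_model(n); print(n,m)
print(ctrl.get_obs())
E
```

```text
top {'vertical_fov': 48.555335581030064, 'cx': 250.81806047605698, 'cy': 187.75787726317904, 'cam_to_world': array([[ 0.00470332, -0.99181338,  0.12760917,  0.32211896],
       [-0.99993813, -0.00337827,  0.01059804, -0.02725137],
       [-0.01008018, -0.12765112, -0.99176791,  1.32263708],
       [ 0.        ,  0.        ,  0.        ,  1.        ]])}
side {'vertical_fov': 57.50609990653444, 'cx': 257.4722495087024, 'cy': 191.1255401477656, 'cam_to_world': array([[-0.99878976, -0.01632491,  0.04639526,  0.45273162],
       [-0.04819854,  0.51272095, -0.85720134,  0.74214994],
       [-0.00979409, -0.8584001 , -0.51288727,  0.48123115],
       [ 0.        ,  0.        ,  0.        ,  1.        ]])}
{'clock': 0.1, 'joint_pos': array([-5.75766096e+01,  2.05876119e+01,  6.38516989e-01, -1.65660304e-02,
       -7.01355914e+01, -1.65044289e+01]), 'qvel': array([ 0.07416022, -0.15220217,  0.14712853,  0.01333838,  0.00258975,
        0.03312438]), 'tau': array([-1.47923969e-03, -5.84165239e+01,  2.93748808e+01,  7.01557472e+00,
        1.00962940e-02, -5.47640457e-05]), 'tool_pos': array([ 0.18496041, -0.64872186,  0.23371303]), 'orientation': array([ 1.79914378e+02, -9.12830862e-03, -1.64086672e+02]), 'force': array([-0.40496888, -0.62277849,  0.81566293]), 'moment': array([ 0.01788592, -0.00218098, -0.02205617]), 'gripper_force': 0.0, 'opening': 0.08794765709587023}
```

View pics/top0.png

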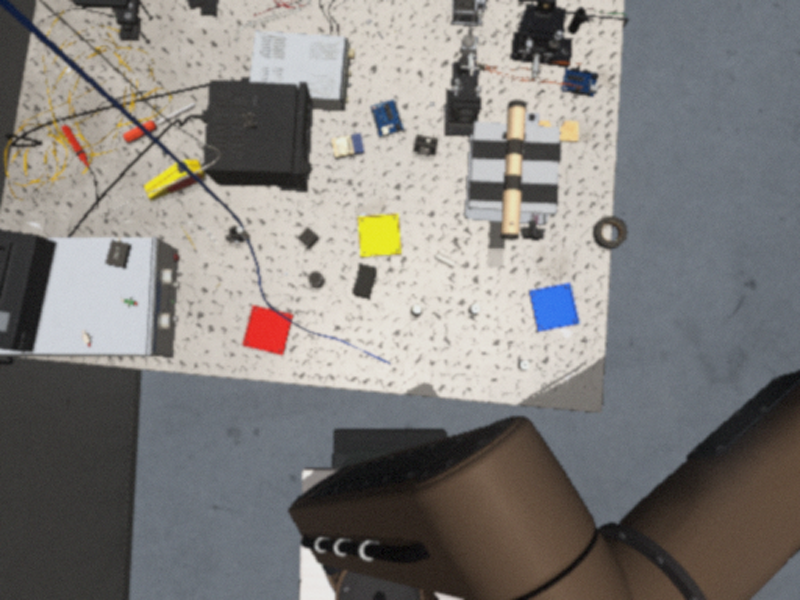

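View pics/side0.png

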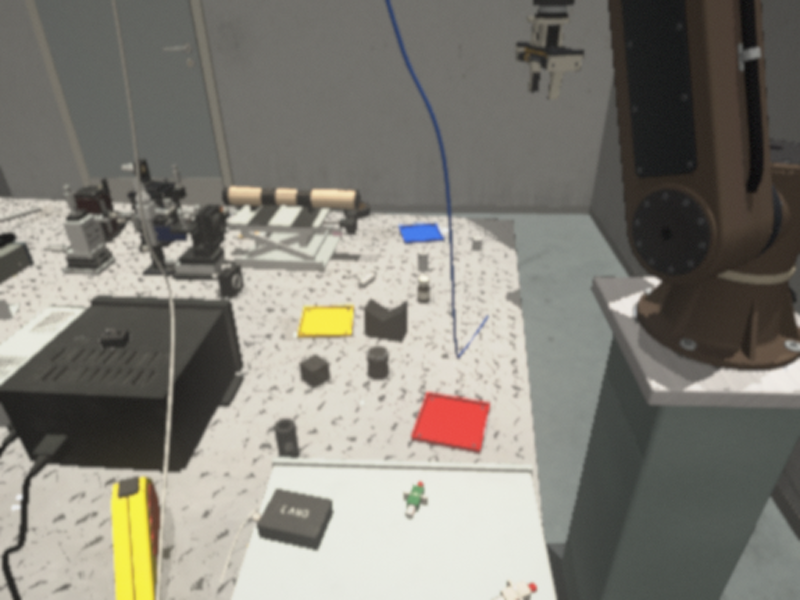

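Run:
```python
import cv2, numpy as np
a=np.load("top0.npz")["p"][:,:,::-1]; b=np.load("side0.npz")["p"][:,:,::-1]
# top region u 140..380, v 125..255
cv2.imwrite("pics/topc.png",cv2.resize(a[130:250,220:380],(800,600),interpolation=cv2.INTER_CUBIC))
cv2.imwrite("pics/sidec.png",cv2.resize(b[135:255,190:350],(800,600),interpolation=cv2.INTER_CUBIC))
```

```text
(no output)
```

View pics/topc.png

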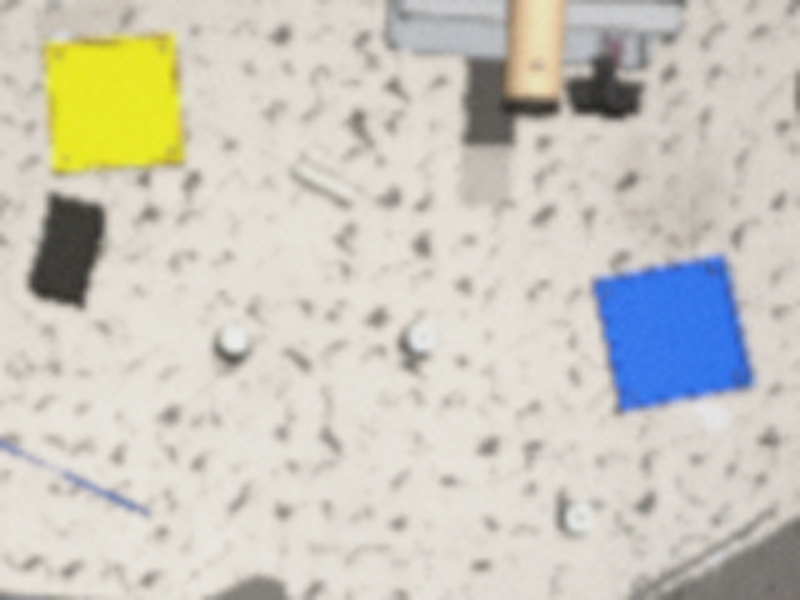

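View pics/sidec.png

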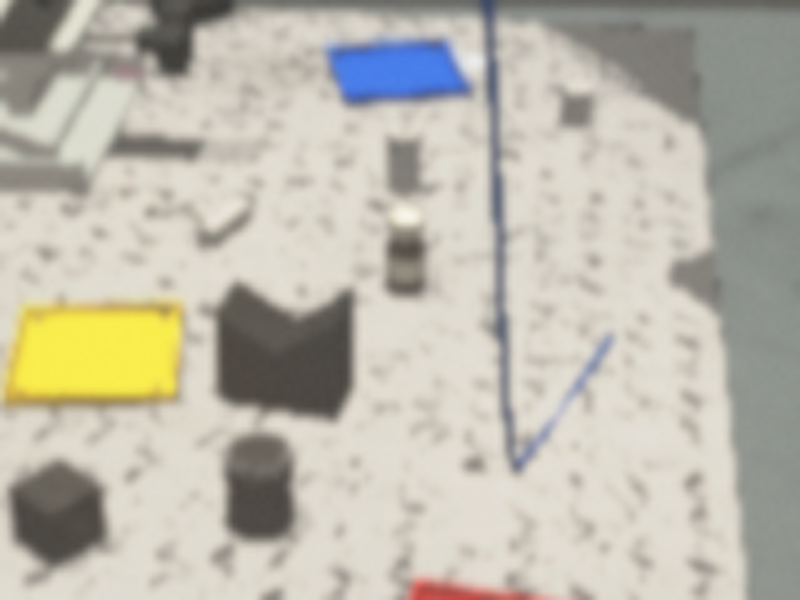

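```bash
cat > h.py <<'E'
import numpy as np, cv2
from plant import ctrl, vision
M={n:vision.camera_model(n) for n in ("top","side")}
def ray(n,u,v):
    m=M[n]; f=192/np.tan(np.radians(m["vertical_fov"]/2)); T=m["cam_to_world"]
    return T[:3,:3]@np.array([(u-m["cx"])/f,(v-m["cy"])/f,1]),T[:3,3]
def atz(n,u,v,z):
    d,o=ray(n,u,v); return (o+d*(z-o[2])/d[2]).round(4)
def atd(n,u,v,D):
    d,o=ray(n,u,v); return (o+d*D).round(3)
C=lambda x,y:((x+.5)/5-.5+220,(y+.5)/5-.5+130)
S=lambda x,y:((x+.5)/5-.5+190,(y+.5)/5-.5+135)
E
python3 - <<'E'
from h import *
for k,x,y,z in (("vial",233,340,.044),("tall",421,335,.036),("short",579,517,.022),("slimA",297,165,.008),("slimB",352,200,.008)):
    u,v=C(x,y); print(k,atz("top",u,v,z))
for k,x,y,z in (("vialtop",405,215,.044),("vialbot",405,290,0),("tallbot",404,191,0),("shortbot",576,123,0),("slimmid",225,222,.0065)):
    u,v=S(x,y); print("side",k,atz("side",u,v,z))
for n in("top","side"):
    q=np.load(n+"0.npz"); hsv=cv2.cvtColor(q["p"],cv2.COLOR_RGB2HSV); D=q["d"]
    for k,lo,hi in(("blue",100,125),("yel",25,35),("red",0,5)):
        m=cv2.inRange(hsv,(lo,170,100),(hi,255,255)); 
        N,L,st,ce=cv2.connectedComponentsWithStats(m)
        i=1+np.argmax([s[4] if (n=="side" or 200<c[1]*1.5625+0 <400) and not(n=="top" and c[0]<150) else 0 for s,c in zip(st[1:],ce[1:])])
        r=cv2.minAreaRect(np.argwhere(L==i)[:,::-1].astype(np.float32))
        print(n,k,st[i],r,atz(n,*r[0],.005),[atz(n,*p,.008)[:2] for p in cv2.boxPoints(r)])
    # cable / things heights
q=np.load("top0.npz");D=q["d"]
for x,y in((20,15),(100,90),(180,165),(240,222),(258,270),(265,300),(290,315),(340,340),(388,361)):
    u,v=x*.64,y*.64; s=D[int(v)-2:int(v)+3,int(u)-2:int(u)+3]; s=s[s>0]; print("cab",x,y,atd("top",u,v,s.min()))
q=np.load("side0.npz");D=q["d"]
for x,y in((390,10),(430,110),(445,190),(451,270),(457,355)):
    u,v=x*.64,y*.64; s=D[int(v)-2:int(v)+3,int(u)-2:int(u)+3]; s=s[s>0]; print("cabS",x,y,atd("side",u,v,s.min()) if len(s) else 0)
# heightmap obstacles
q=np.load("top0.npz");D=q["d"]
v,u=np.mgrid[130:250,90:400]; P=np.array([[atd("top",uu,vv,D[vv,uu]) for uu in range(90,400)] for vv in range(130,250)])
m=((P[:,:,2]>.012)&(D[130:250,90:400]>0)).astype(np.uint8)
N,L,st,ce=cv2.connectedComponentsWithStats(m)
for i in range(1,N):
    if st[i][4]>3:
        p=P[L==i]; print("ob",st[i][4],p.min(0),p.max(0))
E
```

```text
vial [ 0.4568 -0.0602  0.044 ]
tall [ 0.4612 -0.1745  0.036 ]
short [ 0.352  -0.2706  0.022 ]
slimA [ 0.5711 -0.1012  0.008 ]
slimB [ 0.549  -0.1355  0.008 ]
side vialtop [ 0.4614 -0.0582  0.044 ]
side vialbot [ 0.461  -0.0556  0.    ]
side tallbot [ 0.4634 -0.1682  0.    ]
side shortbot [ 0.3565 -0.263   0.    ]
side slimmid [ 0.5632 -0.1156  0.0065]
top blue [340 182  29  29 617] ((354.34613037109375, 196.23077392578125), (24.906747817993164, 24.906747817993164), 78.69007110595703) [ 0.4662 -0.3348  0.005 ] [array([ 0.4963, -0.2895]), array([ 0.5119, -0.3656]), array([ 0.4357, -0.3785]), array([ 0.4203, -0.3028])]
top yel [230 138  26  26 610] ((242.444091796875, 150.2735137939453), (24.389490127563477, 24.92636489868164), 85.60128784179688) [0.6109 0.0138 0.005 ] [array([0.6463, 0.0563]), array([ 0.6526, -0.0223]), array([ 0.5745, -0.0285]), array([0.5682, 0.0495])]
top red [156 197  30  29 597] ((171.02940368652344, 210.8823699951172), (25.223703384399414, 25.46624183654785), 14.03624439239502) [0.4184 0.2343 0.005 ] [array([0.3892, 0.2803]), array([0.4661, 0.2636]), array([0.447
[... 1061 characters left out ...]
 [0.492 0.175 0.451]
cabS 430 110 [0.454 0.18  0.363]
cabS 445 190 [0.436 0.178 0.28 ]
cabS 451 270 [0.426 0.171 0.18 ]
cabS 457 355 [0.412 0.145 0.037]
ob 310 [0.405 0.115 0.014] [0.621 0.318 0.617]
ob 691 [ 0.581 -0.324  0.013] [ 0.669 -0.157  0.138]
ob 216 [ 0.585 -0.476  0.013] [ 0.649 -0.416  0.027]
ob 98 [0.584 0.136 0.014] [0.623 0.176 0.038]
ob 1688 [0.363 0.399 0.013] [0.581 0.474 0.137]
ob 23 [ 0.55  -0.135  0.013] [ 0.569 -0.104  0.018]
ob 257 [0.481 0.019 0.014] [0.545 0.064 0.058]
ob 83 [0.504 0.124 0.013] [0.533 0.152 0.043]
ob 44 [ 0.448 -0.069  0.015] [ 0.467 -0.051  0.048]
ob 37 [ 0.451 -0.181  0.013] [ 0.47  -0.165  0.041]
ob 34 [ 0.346 -0.279  0.015] [ 0.361 -0.26   0.03 ]
```

Run:
```python
from h import *
D=np.load("top0.npz")["d"]
G={}
for v in range(100,190):
  for u in range(240,340):
    if D[v,u]>0:
        p=atd("top",u,v,D[v,u]); k=(int(p[0]//.01),int(p[1]//.01)); G[k]=max(G.get(k,0),p[2])
print("      "+" ".join(f"{j:4d}" for j in range(-34,-6)))
for i in range(72,51,-1): print(i, "  ", " ".join(f"{1000*G.get((i,j),-.001):4.0f}" for j in range(-34,-6)))
```

```text
-34  -33  -32  -31  -30  -29  -28  -27  -26  -25  -24  -23  -22  -21  -20  -19  -18  -17  -16  -15  -14  -13  -12  -11  -10   -9   -8   -7
72      -1   -1   -1   -1   -1   -1   93   97  128  135  135  128   95   98   95   96   97   95    5    2    3    5    3    7    3    5    5    5
71      -1   -1   -1   -1   -1   -1   95   96  128  134  135  132   96   97   95   95   95   98    4    5    1    9    5    5    3    2    4    2
70      -1   -1   -1   -1   -1   -1   94   96  125  135  136  133   94   99   98   98   95   97    2    6    3    5    5    4    4    8    7    6
69      -1   -1   -1   -1   -1   -1   95   95  126  135  135  131  124   97   98   95   97   96   93    5    5    4    4    3    3    5    2    3
68      -1   -1   -1   -1   -1   -1   97   97  125  134  133  131  122   98   99   98  100   98   96    4    6    4    4    8    4    6    7    2
67      -1   -1   -1   -1   -1   -1   96   97  107  132  137  135  124   98   97   97   96   98   93    6    6    5    5    3    3    4    5    6
66      -1   -1   -1   -1   -1   -1   96   97  108  134  138  134  127   99   98  100
[... 1404 characters left out ...]
0    7    1    6    3    4    9    5    5    4    5    3    2    3    5    6   11   11   15   18    9    4    6    2
55      -1   -1   -1   -1   -1    7    6    3    3    5    4    2    5    3    2    3    7    3    6    3   15   16   14   13    4    1    4    3
54      -1   -1   -1   -1    0    7    2    8    7    2    6    2    4    6    8    4    7    6    5    4   10    9    3    6    4    7    4    4
53      -1   -1   -1   -1   -1    4    5    3    4    3    6    3    4    2    7    4    3    3    1    6    3    5    6    8    6    4    6    3
52      -1   -1   -1   -1   -1    3    7    6    3    4    5    6    6    2    3    2    6    6    5    2    5    7    2    4    4    6    3    4
```

Request:
{"method": "move_arm", "body": {"moves": [5, 0, 0, 0, 0, 0, 0.14]}}

```text
clock: 0.2
tool_pos: [0.185, -0.6488, 0.2339]
orientation: [179.9, -0.0, -172.2]
force: [0.4, -0.4, -0.5]
opening: 0.0841
gripper_force: 0.0
```

Request:
{"method": "move_arm", "body": {"moves": [5, 0, 0, 0, 0, 0, 0.136, 5, -1.9, 4.3, 1, 0, 0, 0, 5, -1.9, 4.3, 1, 0, 0, 0, 5, -1.9, 4.3, 1, 0, 0, 0, 5, -1.9, 4.3, 1, 0, 0, 0, 5, -1.9, 4.3, 1, 0, 0, 0, 5, -1.9, 4.3, 1, 0, 0, 0, 5, -1.9, 4.3, 1, 0, 0, 0]}}

```text
clock: 1.0
tool_pos: [0.3178, -0.3461, 0.1641]
orientation: [180.0, 0.0, -179.9]
force: [1.4, -0.3, -0.5]
opening: 0.0505
gripper_force: 0.0
```

Run:
```python
from h import *
p,d=vision.snapshot("top"); np.savez("top1.npz",p=p,d=d); q,e=vision.snapshot("side")
a=np.zeros((600,800,3),np.uint8)
a[:300,:400]=cv2.resize(p,(400,300)); a[:300,400:]=cv2.resize(q,(400,300))
a[300:,:400]=cv2.resize(p[150:270,270:430],(400,300)); a[300:,400:]=cv2.resize(q[60:180,240:400],(400,300))
cv2.imwrite("pics/m1.png",a[:,:,::-1]); o=ctrl.get_obs(); print(o["joint_pos"].round(1),o["tool_pos"],o["orientation"])
```

```text
[-23.1   4.5 -30.3  -0.1 -55.3 -66.5] [ 0.3183452  -0.34352969  0.16352664] [ 1.79905871e+02 -5.12039419e-02 -1.79628645e+02]
```

View pics/m1.png

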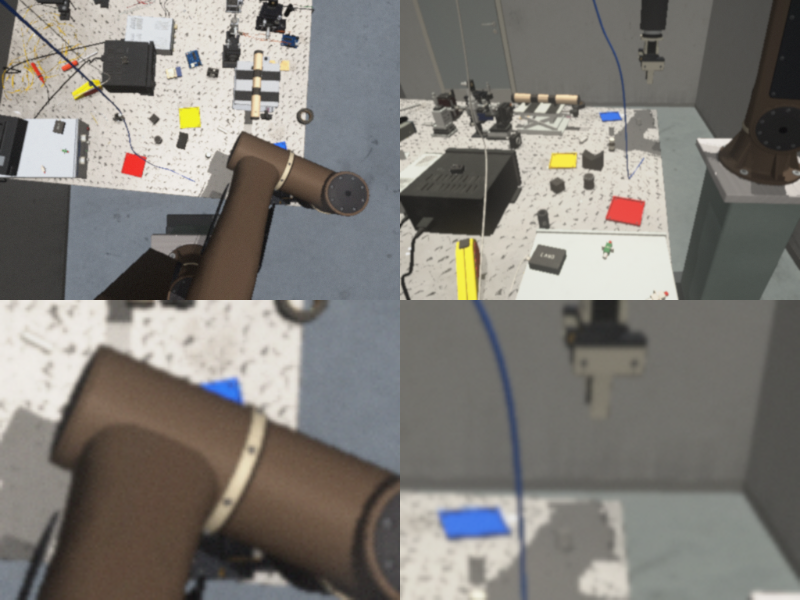

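Request:
{"method": "move_arm", "body": {"moves": [5, -1.8, 3.85, 2.5, 0, 0, 0, 5, -1.8, 3.85, 2.5, 0, 0, 0, 5, 0, 0, 3.5, 0, 0, 0, 5, 0, 0, 3, 0, 0, 0, 5, 0, 0, 0, 0, 0, 0]}}

```text
clock: 1.6
tool_pos: [0.3508, -0.2699, 0.0466]
orientation: [179.9, -0.4, -179.9]
force: [-1.2, 1.1, -0.4]
opening: 0.0501
gripper_force: 0.0
```

Run:
```python
from h import *
q,e=vision.snapshot("side")
cv2.imwrite("pics/m2.png",cv2.resize(q[110:200,260:380],(800,600),interpolation=cv2.INTER_CUBIC)[:,:,::-1]); o=ctrl.get_obs(); print(o["joint_pos"].round(1),o["tool_pos"],o["orientation"])
```

```text
[-12.   11.7 -41.1   0.  -37.4 -77.9] [ 0.35203942 -0.27060851  0.04848448] [ 179.94636173   -0.25525887 -179.89000857]
```

View pics/m2.png

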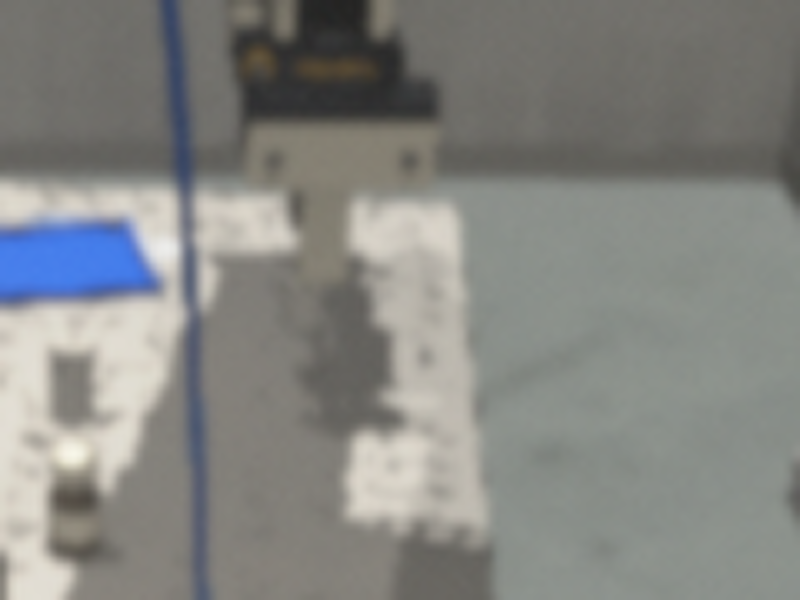

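Request:
{"method": "move_arm", "body": {"moves": [5, -0.2, 0.2, 2, 0, 0, 0, 5, 0, 0, 1.7, 0, 0, 0, 5, 0, 0, 0, 0, 0, 0, 0.5, 0, 0, 0, 0, 0, 0, 0.5, 0, 0, 0, 0, 0, 0, 0.5, 0, 0, 0, 0, 0, 0, 0.5, 0, 0, 0, 0, 0, 0]}}

```text
clock: 2.35
tool_pos: [0.3559, -0.269, 0.0133]
orientation: [-180.0, 0.1, -179.9]
force: [-0.4, -1.4, 0.3]
opening: 0.0235
gripper_force: 0.4
```

Request:
{"method": "move_arm", "body": {"moves": [0.5, 0, 0, 0, 0, 0, 0, 0.5, 0, 0, 0, 0, 0, 0, 0.5, 0, 0, 0, 0, 0, 0]}}

```text
clock: 2.65
tool_pos: [0.3559, -0.269, 0.0131]
orientation: [-180.0, 0.0, -179.9]
force: [-1.1, -0.1, 6.5]
opening: 0.0181
gripper_force: 30.0
```

Request:
{"method": "move_arm", "body": {"moves": [0.5, 0, 0, -2.5, 0, 0, 0, 0.5, 0, 0, -2.5, 0, 0, 0, 0.5, -3.7, -2.1, 0, 0, 0, 0, 0.5, -3.7, -2.1, 0, 0, 0, 0, 0.5, -3.7, -2.2, 0, 0, 0, 0, 0.5, 0, 0, 0, 0, 0, 0, 0.5, 0, 0, 0, 0, 0, 0]}}

```text
clock: 3.35
tool_pos: [0.4664, -0.3326, 0.0615]
orientation: [180.0, -0.1, -179.9]
force: [-0.5, 0.7, -0.6]
opening: 0.0182
gripper_force: 30.0
```

Run:
```python
from h import *
q,e=vision.snapshot("side"); p,d=vision.snapshot("top")
a=np.hstack([cv2.resize(q[90:180,230:350],(400,300),interpolation=cv2.INTER_CUBIC),cv2.resize(p[120:240,250:410],(400,300),interpolation=cv2.INTER_CUBIC)])
cv2.imwrite("pics/m3.png",a[:,:,::-1]); o=ctrl.get_obs(); print(o["joint_pos"].round(1),o["tool_pos"],o["orientation"])
```

```text
[-15.9  20.7 -24.5  -0.  -44.8 -74. ] [ 0.4653209  -0.33204839  0.06201032] [ 1.79954215e+02 -9.14541190e-02 -1.79915447e+02]
```

View pics/m3.png

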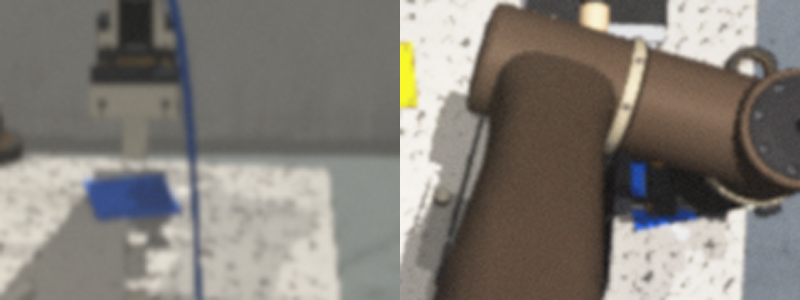

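Request:
{"method": "move_arm", "body": {"moves": [0.5, 0, 0, 2.5, 0, 0, 0, 0.5, 0, 0, 1.6, 0, 0, 0, 0.5, 0, 0, 0.4, 0, 0, 0, 0.5, 0, 0, 0, 0, 0, 0, 0.5, 0, 0, 0, 0, 0, 0]}}

```text
clock: 3.95
tool_pos: [0.4668, -0.3326, 0.0185]
orientation: [-180.0, 0.1, -179.9]
force: [0.2, 0.3, -0.1]
opening: 0.0182
gripper_force: 30.0
```

Request:
{"method": "move_arm", "body": {"moves": [0.5, 0, 0, 0.2, 0, 0, 0, 0.5, 0, 0, 0, 0, 0, 0, 3, 0, 0, 0, 0, 0, 0, 3, 0, 0, 0, 0, 0, 0, 3, 0, 0, 0, 0, 0, 0]}}

```text
clock: 4.45
tool_pos: [0.4665, -0.3326, 0.0156]
orientation: [180.0, 0.0, -179.9]
force: [0.2, -0.3, -0.7]
opening: 0.0295
gripper_force: 0.0
```

Request:
{"method": "move_arm", "body": {"moves": [3, 0, 0, -3, 0, 0, 0, 5, 0, 0, -3, 0, 0, 0, 5, 0.1, 4, 0, 0, 0, 0, 5, 0.1, 4, 0, 0, 0, 0, 5, 0.1, 4, 0, 0, 0, 0, 5, 0.1, 4, 0, 0, 0, 0, 5, 0, 0, 0, 0, 0, 0, 5, 0, 0, 0, 0, 0, 0]}}

```text
clock: 5.25
tool_pos: [0.4626, -0.1718, 0.0759]
orientation: [-180.0, 0.0, -179.8]
force: [0.3, -0.5, 0.4]
opening: 0.0501
gripper_force: 0.0
```

Run:
```python
from h import *
q,e=vision.snapshot("side"); p,d=vision.snapshot("top")
a=np.hstack([cv2.resize(q[120:210,220:340],(400,300),interpolation=cv2.INTER_CUBIC),cv2.resize(p[120:240,250:410],(400,300),interpolation=cv2.INTER_CUBIC)])
cv2.imwrite("pics/m4.png",a[:,:,::-1]); o=ctrl.get_obs(); print(o["joint_pos"].round(1),o["tool_pos"],o["orientation"])
```

```text
[  2.4  13.3 -33.6   0.  -43.1 -92.3] [ 0.46238596 -0.17297967  0.07560909] [-1.79996298e+02  6.63553043e-03 -1.79897129e+02]
```

View pics/m4.png

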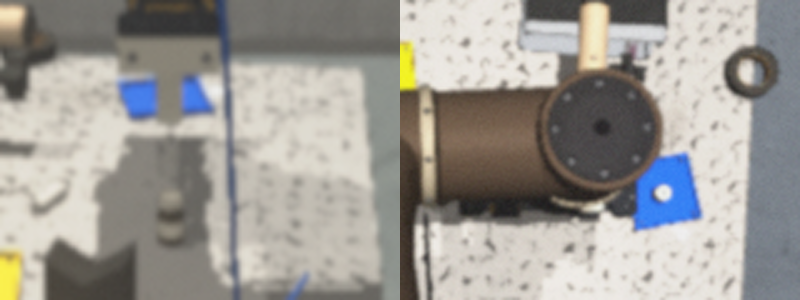

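Request:
{"method": "move_arm", "body": {"moves": [5, 0, 0, 3, 0, 0, 0, 5, 0, 0, 2.1, 0, 0, 0, 5, 0, 0, 1, 0, 0, 0, 5, 0, 0, 0, 0, 0, 0, 0.5, 0, 0, 0, 0, 0, 0, 0.5, 0, 0, 0, 0, 0, 0, 0.5, 0, 0, 0, 0, 0, 0, 0.5, 0, 0, 0, 0, 0, 0]}}

```text
clock: 6.15
tool_pos: [0.4627, -0.1726, 0.0153]
orientation: [-180.0, 0.1, -179.9]
force: [-0.1, -1.4, 1.3]
opening: 0.0233
gripper_force: 0.8
```

Request:
{"method": "move_arm", "body": {"moves": [0.5, 0, 0, 0, 0, 0, 0, 0.5, 0, 0, 0, 0, 0, 0, 0.5, 0, 0, 0, 0, 0, 0]}}

```text
clock: 6.45
tool_pos: [0.4627, -0.1727, 0.0152]
orientation: [-180.0, 0.1, -179.9]
force: [-0.5, -0.8, 6.3]
opening: 0.0184
gripper_force: 30.0
```

Request:
{"method": "move_arm", "body": {"moves": [0.5, 0, 0, -5, 0, 0, 0, 0.5, 0, 0, -5, 0, 0, 0, 0.5, -3, 3.7, 0, 0, 0, 0, 0.5, -3, 3.7, 0, 0, 0, 0, 0.5, -3, 3.7, 0, 0, 0, 0, 0.5, -3, 3.7, 0, 0, 0, 0, 0.5, -2.8, 3.8, 0, 0, 0, 0, 0.5, 0, 0, 0, 0, 0, 0]}}

```text
clock: 7.25
tool_pos: [0.613, 0.0179, 0.114]
orientation: [180.0, 0.1, -179.7]
force: [-1.8, -0.8, -0.9]
opening: 0.0185
gripper_force: 30.0
```

Request:
{"method": "move_arm", "body": {"moves": [0.5, 0, 0, 3, 0, 0, 0, 0.5, 0, 0, 3, 0, 0, 0, 0.5, 0, 0, 0, 0, 0, 0, 0.5, 0, 0, 0, 0, 0, 0]}}

```text
clock: 7.65
tool_pos: [0.6095, 0.0134, 0.0545]
orientation: [-180.0, -0.1, -179.9]
force: [-0.2, -0.4, -1.1]
opening: 0.0184
gripper_force: 30.0
```

Run:
```python
from h import *
q,e=vision.snapshot("side"); p,d=vision.snapshot("top")
a=np.hstack([cv2.resize(q[140:230,170:290],(400,300),interpolation=cv2.INTER_CUBIC),cv2.resize(p[100:220,170:330],(400,300),interpolation=cv2.INTER_CUBIC)])
cv2.imwrite("pics/m5.png",a[:,:,::-1]); o=ctrl.get_obs(); print(o["joint_pos"].round(1),o["tool_pos"],o["orientation"])
```

```text
[  19.6   24.1  -19.9    0.   -45.9 -109.5] [0.61084798 0.01373569 0.05611145] [ 1.79984018e+02  1.12088316e-01 -1.79882880e+02]
```

View pics/m5.png

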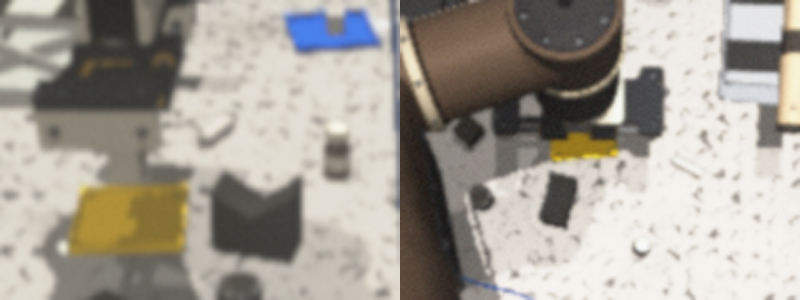

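Request:
{"method": "move_arm", "body": {"moves": [0.5, 0, 0, 2, 0, 0, 0, 0.5, 0, 0, 1.3, 0, 0, 0, 0.5, 0, 0, 0.4, 0, 0, 0, 0.5, 0, 0, 0, 0, 0, 0, 0.5, 0, 0, 0, 0, 0, 0, 0.5, 0, 0, 0, 0, 0, 0]}}

```text
clock: 8.35
tool_pos: [0.6103, 0.0137, 0.0183]
orientation: [180.0, 0.1, -179.9]
force: [-0.8, -0.1, 2.9]
opening: 0.0184
gripper_force: 30.0
```

Request:
{"method": "move_arm", "body": {"moves": [3, 0, 0, 0, 0, 0, 0, 3, 0, 0, 0, 0, 0, 0, 3, 0, 0, 0, 0, 0, 0, 3, 0, 0, -3, 0, 0, 0, 3, 0, 0, -3.5, 0, 0, 0, 3, 0, 0, -3.5, 0, 0, 0, 5, 0, 0, 0, 0, 0, -0.142, 8.7, 0, 0, 0, 0, 0, -0.142]}}

```text
clock: 9.15
tool_pos: [0.6106, 0.0139, 0.1192]
orientation: [180.0, 0.2, -163.3]
force: [0.4, -0.4, -0.3]
opening: 0.0406
gripper_force: 0.0
```

Request:
{"method": "move_arm", "body": {"moves": [8.7, 0, 0, 0, 0, 0, -0.142, 8.7, 0, 0, 0, 0, 0, -0.142, 8.7, 0, 0, 0, 0, 0, -0.142, 8.7, 0, 0, 0, 0, 0, -0.142, 8.7, 0, 0, 0, 0, 0, -0.142, 8.7, 0, 0, 0, 0, 0.15, 0, 8.7, 0, 0, 0, 0, 0.15, 0, 8.7, 0, 0, 0, 0, 0, 0]}}

```text
clock: 9.95
tool_pos: [0.6106, 0.0153, 0.1154]
orientation: [180.0, -17.6, -122.7]
force: [0.1, -0.1, -1.9]
opening: 0.0873
gripper_force: 0.0
```

```bash
cat >> h.py <<'E'
from scipy.spatial.transform import Rotation as Ro
def go(t):
    o=ctrl.get_obs(); R=Ro.from_euler("xyz",o["orientation"],degrees=True)
    print("pose",o["tool_pos"].round(4),o["orientation"].round(1),"j",o["joint_pos"].round(1),"F",o["force"].round(1))
    print("tool cm:",(100*R.inv().apply(np.array(t)-o["tool_pos"])).round(2),"down 1cm:",R.inv().apply([0,0,-1]).round(3),"axes y",R.as_matrix()[:,1].round(2),"z",R.as_matrix()[:,2].round(2))
E
python3 - <<'E'
from h import *
q,e=vision.snapshot("side"); p,d=vision.snapshot("top"); np.savez("top2.npz",p=p,d=d)
a=np.hstack([cv2.resize(q[130:250,170:330],(400,300),interpolation=cv2.INTER_CUBIC),cv2.resize(p[120:240,200:360],(400,300),interpolation=cv2.INTER_CUBIC)])
cv2.imwrite("pics/m6.png",a[:,:,::-1]); go([.543,-.105,.07])
E
```

```text
pose [0.6097 0.0145 0.1161] [ 179.9  -17.2 -122.8] j [ 25.2  26.7 -12.3   9.8 -66.1 -63.2] F [-0.3 -0.5  0.5]
tool cm: [11.68 -0.89  8.45] down 1cm: [-0.296 -0.002  0.955] axes y [-0.84  0.54  0.  ] z [-0.16 -0.25 -0.96]
```

View pics/m6.png

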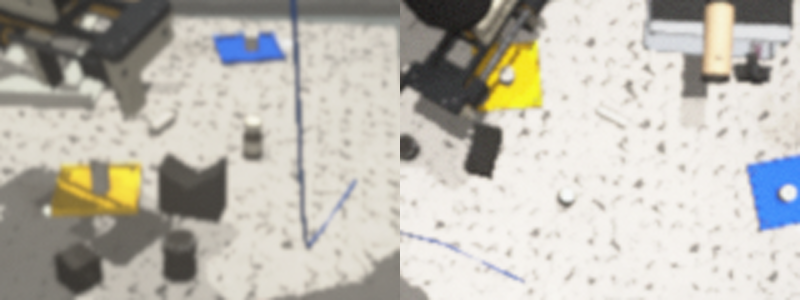

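Request:
{"method": "move_arm", "body": {"moves": [8.7, 2.9, -0.2, 2.1, 0, 0, 0, 8.7, 2.9, -0.2, 2.1, 0, 0, 0, 8.7, 2.9, -0.2, 2.1, 0, 0, 0, 8.7, 3.0, -0.3, 2.1, 0, 0, 0, 8.7, 0, 0, 0, 0, 0, 0, 8.7, 0, 0, 0, 0, 0, 0]}}

```text
clock: 10.65
tool_pos: [0.5425, -0.1071, 0.0725]
orientation: [-180.0, -17.1, -123.1]
force: [1.1, -0.1, -0.2]
opening: 0.0871
gripper_force: 0.0
```

Run:
```python
from h import *
q,e=vision.snapshot("side"); p,d=vision.snapshot("top")
a=np.hstack([cv2.resize(q[120:210,190:310],(400,300),interpolation=cv2.INTER_CUBIC),cv2.resize(p[120:210,230:350],(400,300),interpolation=cv2.INTER_CUBIC)])
cv2.imwrite("pics/m7.png",a[:,:,::-1]); go([.543,-.105,.0155])
```

```text
pose [ 0.5439 -0.1058  0.0727] [-179.9  -17.1 -123. ] j [ 16.6  23.4 -26.3  13.6 -54.2 -59. ] F [0.  0.2 1.4]
tool cm: [-1.7   0.13  5.46] down 1cm: [-0.293  0.001  0.956] axes y [-0.84  0.54 -0.  ] z [-0.16 -0.25 -0.96]
```

View pics/m7.png

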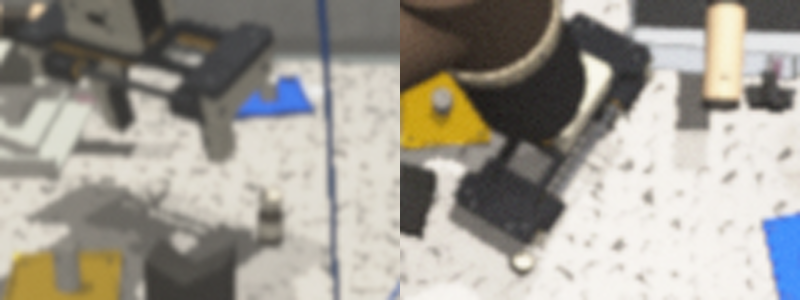

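Request:
{"method": "move_arm", "body": {"moves": [8.7, -0.7, 0.1, 2.3, 0, 0, 0, 8.7, -0.7, 0, 2.3, 0, 0, 0, 8.7, -0.2, 0, 0.65, 0, 0, 0, 8.7, -0.15, 0, 0.5, 0, 0, 0, 8.7, 0, 0, 0, 0, 0, 0, 8.7, 0, 0, 0, 0, 0, 0]}}

```text
clock: 11.35
tool_pos: [0.5429, -0.1053, 0.0125]
orientation: [-179.9, -17.1, -122.9]
force: [0.4, 0.1, 0.7]
opening: 0.087
gripper_force: 0.0
```

Request:
{"method": "move_arm", "body": {"moves": [0.3, 0, 0, 0, 0, 0, 0, 0.3, 0, 0, 0, 0, 0, 0, 0.3, 0, 0, 0, 0, 0, 0, 0.3, 0, 0, 0, 0, 0, 0, 0.3, 0, 0, 0, 0, 0, 0, 0.3, 0, 0, 0, 0, 0, 0, 0.3, 0, 0, 0, 0, 0, 0, 0.3, 0, 0, 0, 0, 0, 0]}}

```text
clock: 12.15
tool_pos: [0.5423, -0.1056, 0.0118]
orientation: [-180.0, -17.2, -122.9]
force: [0.5, -1.1, 1.1]
opening: 0.0286
gripper_force: 0.4
```

Request:
{"method": "move_arm", "body": {"moves": [0.3, 0, 0, 0, 0, 0, 0, 0.3, 0, 0, 0, 0, 0, 0, 0.3, 0, 0, 0, 0, 0, 0, 0.3, 0, 0, 0, 0, 0, 0]}}

```text
clock: 12.55
tool_pos: [0.5421, -0.1056, 0.0118]
orientation: [180.0, -17.2, -122.9]
force: [0.4, 0.5, 0.2]
opening: 0.0125
gripper_force: 30.0
```

Request:
{"method": "move_arm", "body": {"moves": [0.3, 1.2, 0, -4, 0, 0, 0, 0.3, 1.2, 0, -4, 0, 0, 0, 0.3, 1.2, 0, -4, 0, 0, 0, 0.3, 0, 0, 0, 0, 0, 0]}}

```text
clock: 12.95
tool_pos: [0.5458, -0.1041, 0.1424]
orientation: [-179.6, -16.8, -123.0]
force: [1.0, 0.0, -1.8]
opening: 0.0124
gripper_force: 30.0
```

Run:
```python
from h import *
q,e=vision.snapshot("side"); p,d=vision.snapshot("top"); np.savez("b.npz",p=p,d=d,q=q,e=e)
a=np.hstack([cv2.resize(q,(400,300)),cv2.resize(p,(400,300))])
cv2.imwrite("pics/m8.png",a[:,:,::-1]); go([.42,.244,.13])
# depth column of arm near cable in top: median depth points
for v in range(60,384,30):
    print(v,[tuple(atd("top",u,v,d[v,u])) for u in range(60,260,40) if d[v,u]>0 and atd("top",u,v,d[v,u])[2]>.15])
```

```text
pose [ 0.5429 -0.1044  0.1378] [-179.9  -17.1 -123. ] j [ 16.9  19.1 -22.3  12.4 -62.3 -57. ] F [-0.2  0.6 -1.5]
tool cm: [-21.77  29.27  -5.91] down 1cm: [-0.294  0.001  0.956] axes y [-0.84  0.54 -0.  ] z [-0.16 -0.25 -0.96]
60 []
90 [(np.float64(0.512), np.float64(0.169), np.float64(0.807)), (np.float64(0.609), np.float64(0.041), np.float64(0.544))]
120 [(np.float64(0.558), np.float64(0.12), np.float64(0.52)), (np.float64(0.557), np.float64(0.041), np.float64(0.524))]
150 [(np.float64(0.501), np.float64(0.199), np.float64(0.506)), (np.float64(0.494), np.float64(0.114), np.float64(0.542))]
180 [(np.float64(0.426), np.float64(0.099), np.float64(0.618))]
210 [(np.float64(0.374), np.float64(0.161), np.float64(0.632)), (np.float64(0.371), np.float64(0.087), np.float64(0.676))]
240 [(np.float64(0.325), np.float64(0.146), np.float64(0.678)), (np.float64(0.325), np.float64(0.079), np.float64(0.716))]
270 [(np.float64(0.283), np.float64(0.137), np.float64(0.708)), (np.float64(0.285), np.float64(0.072), np.float64(0.749))]
300 [(np.float64(0.246), np.float64(0.125), np.float64(0.747)), (np.float64(0.251), np.float64(0.066), np.float64(0.781)), (np.float64(0.253), np.float64(0.015), np.float64(0.792))]
330 [(np.float64(0.215), np.float64(0.162), np.float64(0.786)), (np.float64(0.219), np.float64(0.109), np.float64(0.802)), (np.float64(0.222), np.float64(0.059), np.float64(0.816)), (np.float64(0.223), np.float64(0.012), np.float64(0.821))]
360 [(np.float64(0.187), np.float64(0.197), np.float64(0.813)), (np.float64(0.189), np.float64(0.148), np.float64(0.821)), (np.float64(0.19), np.float64(0.102), np.float64(0.823)), (np.float64(0.191), np.float64(0.056), np.float64(0.826)), (np.float64(0.191), np.float64(0.012), np.float64(0.823))]
```

View pics/m8.png

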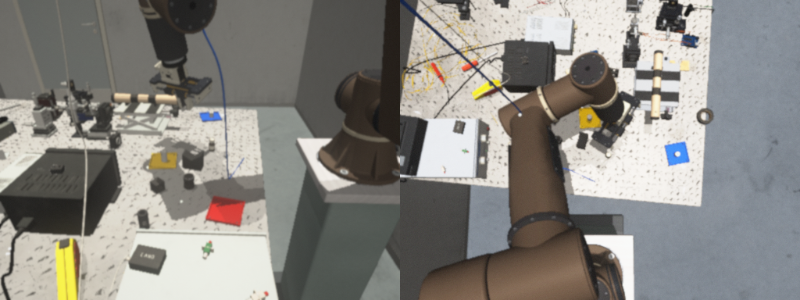

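Request:
{"method": "move_arm", "body": {"moves": [0.3, 0, 0, 0, 0.0425, 0, -0.1375, 0.3, 0, 0, 0, 0.0425, 0, -0.1375, 0.3, 0, 0, 0, 0.0425, 0, -0.1375, 0.3, 0, 0, 0, 0.0425, 0, -0.1375, 0.3, -4.2, 0, -1.3, 0, 0, 0, 0.3, -4.2, 0, -1.3, 0, 0, 0, 0.3, -4.2, 0, -1.3, 0, 0, 0, 0.3, -4.2, 0, -1.3, 0, 0, 0]}}

```text
clock: 13.85
tool_pos: [0.5413, 0.0722, 0.1355]
orientation: [179.8, -17.3, -90.0]
force: [0.8, -0.0, -0.7]
opening: 0.012
gripper_force: 30.0
```

Run:
```python
from h import *
go([.56,.25,.138]); print(ctrl.get_obs()["tau"].round(1),ctrl.get_obs()["opening"])
```

```text
pose [0.5413 0.0722 0.1355] [179.8 -17.3 -90. ] j [ 37.3  16.7 -27.7  16.1 -57.5 -47.5] F [ 0.8 -0.  -0.7]
tool cm: [-16.91  -1.87  -5.52] down 1cm: [-0.297 -0.003  0.955] axes y [-1. -0.  0.] z [-0.   -0.3  -0.95]
[ -3.6 -49.3  21.1   5.9  -0.4   0.8] 0.01200643265633013
```

Request:
{"method": "move_arm", "body": {"moves": [0.3, -4.2, -0.45, -1.35, 0, 0, 0, 0.3, -4.2, -0.45, -1.35, 0, 0, 0, 0.3, -4.2, -0.45, -1.35, 0, 0, 0, 0.3, -4.2, -0.45, -1.35, 0, 0, 0, 0.3, 0, 4.6, 0, 0, 0, 0, 0.3, 0, 4.6, 0, 0, 0, 0, 0.3, 0, 4.6, 0, 0, 0, 0, 0.3, 0, 0, 0, 0, 0, 0]}}

```text
clock: 14.65
tool_pos: [0.4179, 0.2459, 0.1375]
orientation: [179.8, -17.4, -89.8]
force: [0.7, 0.7, -0.4]
opening: 0.0123
gripper_force: 30.0
```

Run:
```python
from h import *
q,e=vision.snapshot("side"); p,d=vision.snapshot("top")
a=np.hstack([cv2.resize(q[110:290,180:420],(400,300),interpolation=cv2.INTER_CUBIC),cv2.resize(p[80:290,70:350],(400,300),interpolation=cv2.INTER_CUBIC)])
cv2.imwrite("pics/m9.png",a[:,:,::-1]); go([.4195,.238,.06]);print(ctrl.get_obs()["tau"].round(1))
```

```text
pose [0.4214 0.2473 0.1382] [179.9 -17.3 -89.8] j [ 60.3  14.9 -27.4   9.5 -63.2 -65.6] F [-0.  1. -1.]
tool cm: [-1.43  0.18  7.75] down 1cm: [-0.297 -0.001  0.955] axes y [-1. -0.  0.] z [-0.   -0.3  -0.95]
[  0.8 -45.3  22.1   5.6  -1.1  -0.1]
```

View pics/m9.png

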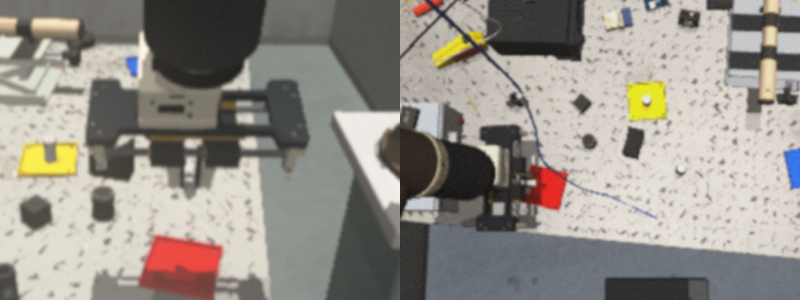

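Request:
{"method": "move_arm", "body": {"moves": [0.3, -0.6, 0.05, 2.7, 0, 0, 0, 0.3, -0.6, 0.05, 2.7, 0, 0, 0, 0.3, -0.6, 0.05, 2.7, 0, 0, 0, 0.3, -0.6, 0, 2.5, 0, 0, 0, 0.3, 0, 0, 0, 0, 0, 0, 0.3, 0, 0, 0, 0, 0, 0]}}

```text
clock: 15.35
tool_pos: [0.4214, 0.2386, 0.0303]
orientation: [179.9, -17.3, -90.0]
force: [-0.1, 0.1, 0.4]
opening: 0.012
gripper_force: 30.0
```

Run:
```python
from h import *
q,e=vision.snapshot("side")
cv2.imwrite("pics/m10.png",cv2.resize(q[200:320,210:370],(800,600),interpolation=cv2.INTER_CUBIC)[:,:,::-1]); go([.4195,.237,.015])
```

```text
pose [0.4217 0.2394 0.0311] [-180.   -17.2  -90. ] j [ 59.7  22.6 -34.7  11.6 -48.2 -68.6] F [0.2 0.  0.4]
tool cm: [-0.25  0.22  1.61] down 1cm: [-0.296  0.     0.955] axes y [-1. -0. -0.] z [ 0.   -0.3  -0.96]
```

View pics/m10.png

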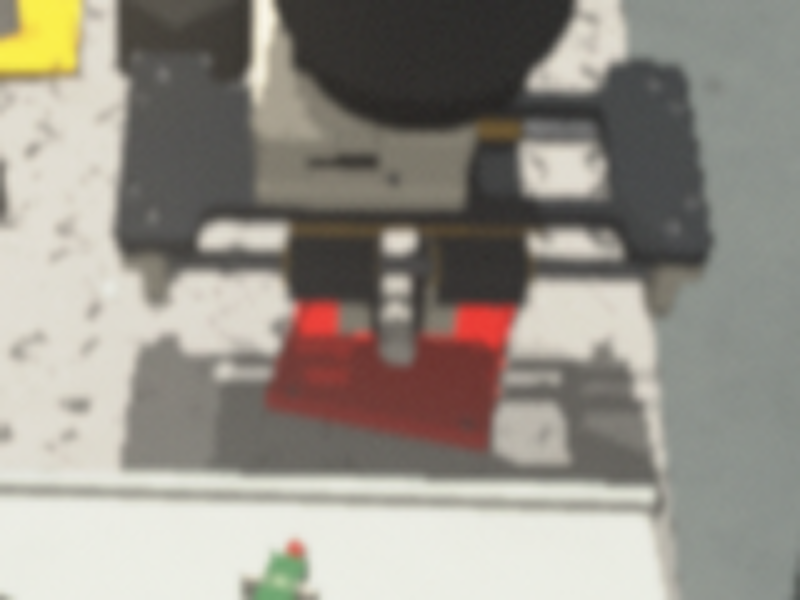

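Request:
{"method": "move_arm", "body": {"moves": [0.3, -0.15, 0.2, 1, 0, 0, 0, 0.3, -0.1, 0, 0.6, 0, 0, 0, 0.3, 0, 0, 0, 0, 0, 0, 0.3, 0, 0, 0, 0, 0, 0]}}

```text
clock: 15.8
tool_pos: [0.419, 0.2369, 0.0148]
orientation: [-180.0, -17.2, -90.0]
force: [0.2, 0.1, 0.3]
opening: 0.0124
gripper_force: 30.0
```

Release, then retreat straight up.

Request:
{"method": "move_arm", "body": {"moves": [2.6, 0, 0, 0, 0, 0, 0, 2.6, 0, 0, 0, 0, 0, 0, 2.6, 0, 0, 0, 0, 0, 0, 2.6, 0.6, 0, -2, 0, 0, 0, 2.6, 1, 0, -3.2, 0, 0, 0, 2.6, 1.3, 0, -4.2, 0, 0, 0, 2.6, 1.3, 0, -4.2, 0, 0, 0, 2.6, 0, 0, 0, 0, 0, 0]}}

```text
clock: 16.6
tool_pos: [0.4212, 0.2395, 0.1624]
orientation: [-179.6, -16.7, -90.0]
force: [-0.7, 1.2, 0.3]
opening: 0.0261
gripper_force: 0.0
```

Run:
```python
from h import *
q,e=vision.snapshot("side"); p,d=vision.snapshot("top")
a=np.zeros((600,800,3),np.uint8)
a[:300,:400]=cv2.resize(q[225:315,230:350],(400,300),interpolation=cv2.INTER_CUBIC)
a[:300,400:]=cv2.resize(p[180:240,140:220],(400,300),interpolation=cv2.INTER_CUBIC)
a[300:,:400]=cv2.resize(p[130:175,215:275],(400,300),interpolation=cv2.INTER_CUBIC)
a[300:,400:]=cv2.resize(p[170:230,310:390],(400,300),interpolation=cv2.INTER_CUBIC)
cv2.imwrite("pics/m11.png",a[:,:,::-1]); go([.4195,.237,.15])
```

```text
pose [0.4192 0.2374 0.158 ] [-179.9  -17.   -90. ] j [ 59.9  12.8 -27.1   9.4 -65.2 -65. ] F [ 0.2 -0.3 -1.1]
tool cm: [-0.2  -0.03  0.77] down 1cm: [-0.293  0.001  0.956] axes y [-1. -0. -0.] z [ 0.   -0.29 -0.96]
```

View pics/m11.png

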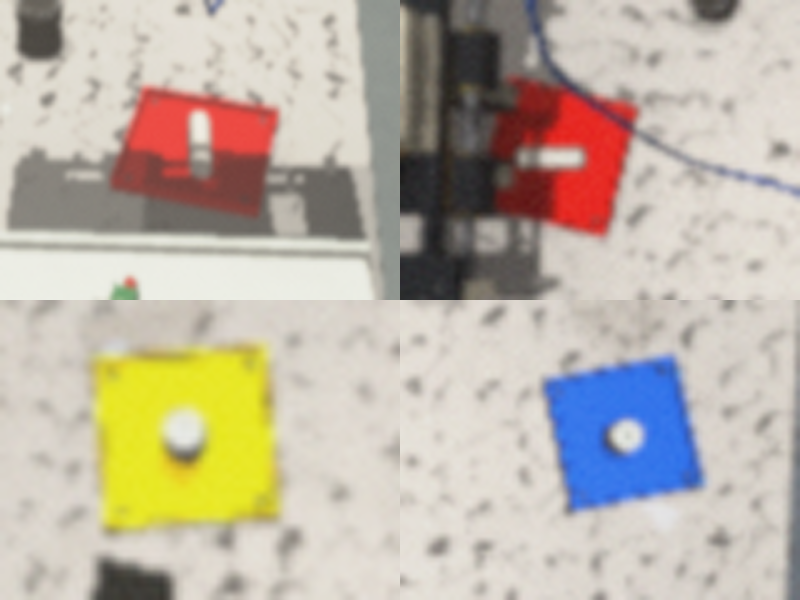

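```bash
python3 -c "
from plant import ctrl; print(ctrl.close_job())"
```

```text
the job is handed in; nothing more can be done
None
```

The job is handed in: in the last pictures the short post stands in the blue tray, the tall post stands in the yellow tray and the slim post lies flat in the red tray, each near its tray's centre, with the robot clear at about 17 s. No verdict came back, and the arm passed through where the hanging blue cable appears in the top view, though no contact force or torque showed.

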